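# Load the ink-jar mixer and set its press-and-turn selector to run

### The arm

A 7-joint arm with a two-finger parallel gripper is mounted at the origin on the work surface. World frame = base frame: x ahead of the robot, y to its left, z up, the work surface at z = 0. Lengths are in m, angles in rad, forces in N, time in s.
With the tool pointing down it reaches from about 0.4 to 0.9 m from the base axis. Payload 5.5 kg.
Tool frame: the origin (TCP) lies between the finger pads; the fingertips stand 14 mm ahead of it and the grasp point (between the pads) lies 5 mm behind it (env.finger_overhang is the distance from the TCP to the fingertips, in m); x points along the fingers, z is the direction in which the jaws open and shut, and the axes are right-handed (so a half turn about x gives the same grasp; the last joint's range is limited). The gripper opens to 85 mm and grips with 20 to 120 N. Pads are 22 mm wide; open, the fingers measure 114 mm over their backs; the gripper's body (76 mm by 85 mm) begins 54 mm behind the grasp point. The pads swing forward as they close: fully open they stand 13 mm farther back than shut.
Start: joints at [-0.882, 0.501, -0.427, 1.55, 0.221, 1.138, -0.21], TCP at [0.268, 0.592, 0.245] pointing down, gripper open.
Joint ranges: [-2.88, 2.88], [-0.31, 2.03], [-1.54, 1.56], [0.2, 2.42], [-1.41, 4.55], [0.19, 2.02], [-2.57, 2.57]. Speed limits (rad/s): [2.57, 2.57, 3.14, 3.14, 3.14, 3.14, 3.14].

### API

Orientations are given as a rotation vector (axis times angle).
In Python, from plant import env gives the robot as it stands. Calls block until the motion is done:
- env.move_to(position, orientation): joint-space move of the TCP to a pose.
- env.line_to(position, max_speed=0.15, frame=None, until_force=None): straight line of the TCP; frame=None keeps the orientation; max_speed is the mean speed in m/s. With until_force (N) it stops when the force on the tool has changed by that much, and returns True; else False.
- env.set_joints(angles): joint-space move.
- env.gripper_to(opening, grasp_force=None): opening from 0.0 (shut) to 1.0 (fully open); grasp_force is the grip in N (None keeps the last); returns when the fingers have stopped.
- env.hold(seconds).
- env.solve_ik(position, orientation): joint angles nearest the present ones, or None.
- env.observe(): the state.
- env.grab_frame(name): name is "scene" or "top"; returns a dict with "frame" (480x640x3 uint8, red, green, blue), "fovy" (degrees; the focal length in pixels is half the picture's height over the tangent of half this angle, whatever the lens; pixels are square), "cx", "cy" (the principal point, pixels), "R" (3x3) and "t" (3): a world point X has camera coordinates R X + t. Camera axes: x right, y down, z forward; pixel columns grow to the right and rows downward; lengths in m; the calibration is good to about 2 mm. A picture is of the moment at which its call begins. There is no depth.
A pose or a line that the arm cannot do raises env.MotionError and nothing moves.
- env.job_done(): hands the job in, once; it reports no verdict.
Trained networks look in a picture, given as the dict that the camera call returned (one of the last four; its "shot" number tells which), for a name from the list of things; names that differ only in an ending like _2 or _b are one class to them, and where a whole thing is asked for, a point or a joint stands for the part that bears it (a point fixed in the world has none). Each returns a list of dicts, best first, with "conf" (0 to 1); they miss things now and then, are a little off and sometimes report something else, mostly with a low value. They report only what shows in the picture. A call takes as long as a camera call.
- env.masks_of(thing, picture): "mask" (480x640 bool, what is visible of it) and "bbox" ([left, top, right, bottom] in pixels, round what is visible of it).
The state is a dict: "t": time; "joint_positions": joint angles; "qd": joint speeds; "joint_torque": joint torques, N m; "tcp_pos": TCP position; "tool_rot": TCP orientation; "force": force on the tool from outside, world axes, zero at the start; "ft_torque": the same for the moment, N m; "gripper_width": opening from 0.0 (shut) to 1.0 (fully open).
Only numpy, scipy, OpenCV 4.12 (cv2) and the standard library are available. Lean on these libraries where they do the work, as an engineer would, in place of code of your own. Each camera call takes 0.05 s, during which the arm holds its last target. There are 200 camera calls.

### The job

Stand the tall jar upright in the round tray of the jar mixer and let go of it. Then set the mixer running: push its big selector knob down against the spring, turn it clockwise out of the off position and on round (more than a quarter turn) until it finds the run notch, where it springs fully up again, and let go. Leave the two squat jars where they stand.

Things in the scene. Friction and masses are not known exactly. Their poses are not given: they have to be found in the camera images.
- tall_jar: closed glass jar with a dark metal screw lid, 62 mm in diameter, 120 mm tall, about 0.4 kg, the only tall one of three such jars; origin: centre of its underside, z up
- squat_jar_a: squat glass jar with the same lid, 62 mm in diameter, 70 mm tall, to be left alone; origin: centre of its underside
- squat_jar_b: squat glass jar with the same lid, 68 mm in diameter, 62 mm tall, to be left alone; origin: centre of its underside
- mixer: the jar mixer, a low grey box fixed to the table, 190 mm (its x) by 300 mm (its y), casing top 70 mm above the table; origin: centre of its underside; its front with the black strip faces -x. Round tray on top at its y = -85 mm, selector knob on top at its y = +85 mm
- tray (a point): centre of the floor of the round black tray, 78 mm above the table; the tray is 82 mm wide inside with a rim 6 mm high
- knob_grip (a point): on the knob's vertical axis, in its grip bar, 15 mm below the bar's top; moves and turns with the knob; its -x axis runs along the bar to the rounded nose (white line on top). Bar: 20 mm thick, 74 mm long (40 to the nose, 34 to the tail), 37 mm high, on a round skirt of 34 mm radius; with the knob up it spans 94 to 131 mm above the table. Pinch it across its thickness
- knob_press (a joint): how far the knob is pushed down: 0 fully up, 0.010 m fully down; the spring pushes back with 7 N at the top, 12 N at the bottom. It must be down over 6 mm to leave off; from off to the run notch, and beyond it, it cannot rise above 6 mm down even when let go. Only in the notch does it come fully up
- knob_turn (a joint): turn of the knob, clockwise from above, rad; 0 to 0.25 is off (at 0 the nose points to the mixer's -x); it can turn to 3.2. The run notch lies somewhere from 1.85 to 2.75, differs from machine to machine, has about 0.11 rad of play either way and cannot be seen: it is felt when the knob is eased and rises in it

How it is judged:
On the way, in this order (a step that is already met when the one before it is completed fails the run):
1. the tall jar stands upright in the tray, let go (horizontal distance between tall_jar and tray below 0.014 m and z of tall_jar in the frame of tray between -0.004 and 0.004 m and angle between tall_jar's own z axis and vertical below 0.08 rad and contact force between the fingers and tall_jar below 0.1 N), for 0.2 s.
2. the knob is pushed down (value of joint knob_press above 0.0055 m), for 0.05 s.
3. the knob, still held down by hand or by its track, is turned clockwise more than a quarter turn (value of joint knob_turn above 1.6 rad and value of joint knob_press above 0.003 m), for 0.05 s.
At the end, for the whole second after the job is handed in: the tall jar stands upright (within 0.08 rad) and still on the tray's floor, its axis within 14 mm of the tray's centre; the knob is turned more than 1.6 rad and has sprung up to less than 2.5 mm down, which it can do only in the run notch (horizontal distance between tall_jar and tray below 0.014 m and z of tall_jar in the frame of tray between -0.004 and 0.004 m and angle between tall_jar's own z axis and vertical below 0.08 rad and linear speed of tall_jar below 0.02 m/s and value of joint knob_turn above 1.6 rad and value of joint knob_press below 0.0025 m); the robot touches nothing.
It fails at once if a squat jar is shifted more than 30 mm or tipped over (distance of any of squat_jar_a, squat_jar_b from where it was at the start of the episode above 0.03 m or angle between any of squat_jar_a, squat_jar_b's own z axis and vertical above 0.5 rad).
It also fails if it takes over 72 s, if anything falls off the work surface, if the arm or the gripper's body presses on something with over 40 N, if the wrist force passes 120 N, or if a joint passes its speed limit or range.

## Working session

There is one attempt and no reset: what is moved stays moved. The work goes in short steps, each a Python script; the robot and the scene stay as the last script left them, time stands still between calls to the robot, and variables do not carry over. Pictures are saved under pics/ and viewed, about 8 in all and at most 12, crops included, and the job is handed in when it is done.

```bash
mkdir -p pics; ls
python3 - <<'E'
from plant import env
import cv2,numpy as np,pickle
d={}
for n in("scene","top"):
    p=env.grab_frame(n); d[n]=dict(p)
    cv2.imwrite(f"pics/{n}0.png",p["frame"][:,:,::-1])
    print(n,p["fovy"],p["cx"],p["cy"],np.round(p["R"],3).tolist(),np.round(p["t"],3).tolist(), p.keys())
    for th in("tall_jar","squat_jar_a","mixer","tray","knob_grip"):
        try:
            r=env.masks_of(th,p)
            d[n,th]=r
            for q in r[:4]:
                ys,xs=np.nonzero(q["mask"]); print(th,round(q["conf"],2),q["bbox"],xs.mean().round(1),ys.mean().round(1),len(xs))
        except Exception as e: print(th,repr(e))
pickle.dump(d,open("d0.pkl","wb"))
o=env.observe();print(o["t"],o["tool_rot"],o["tcp_pos"],env.finger_overhang)
E
```

```text
pics
scene 45.12195244291653 325.8023995348067 241.3862018738123 [[-0.377, 0.926, 0.0], [0.605, 0.247, -0.757], [-0.701, -0.286, -0.653]] [0.228, -0.247, 1.665] dict_keys(['frame', 'fovy', 'cx', 'cy', 'R', 't', 'shot'])
tall_jar 0.89 [202.5, 172.8, 231.2, 223.1] 217.0 200.3 1235
squat_jar_a 0.98 [209.5, 234.5, 234.7, 273.2] 223.3 254.9 818
squat_jar_a 0.61 [276.5, 201.7, 307.7, 245.9] 290.5 223.3 828
mixer 0.78 [329.4, 233.8, 497.7, 357.7] 415.9 292.9 12635
tray 0.68 [330.6, 232.7, 500.5, 357.8] 416.1 293.0 12643
top 44.72834523563929 323.9486613512188 237.2992334168401 [[0.006, -1.0, 0.014], [-0.99, -0.008, -0.142], [0.142, -0.013, -0.99]] [-0.047, 0.53, 1.177] dict_keys(['frame', 'fovy', 'cx', 'cy', 'R', 't', 'shot'])
tall_jar 0.87 [448.9, 254.4, 494.7, 289.5] 470.7 272.0 1109
squat_jar_a 0.91 [407.2, 189.7, 437.2, 224.6] 421.0 207.5 881
squat_jar_a 0.64 [362.3, 265.6, 393.5, 294.6] 377.1 280.9 694
mixer 0.82 [135.4, 168.2, 291.6, 284.6] 215.3 226.7 13922
tray 0.58 [130.8, 168.9, 296.0, 280.3] 215.6 226.5 14107
knob_grip 0.97 [152.9, 197.9, 187.1, 235.9] 170.2 216.2 989
0.6 [-0.89002552  1.38098838  0.890119  ] [0.26846887 0.59198786 0.24537094] 0.014
```

View pics/scene0.png

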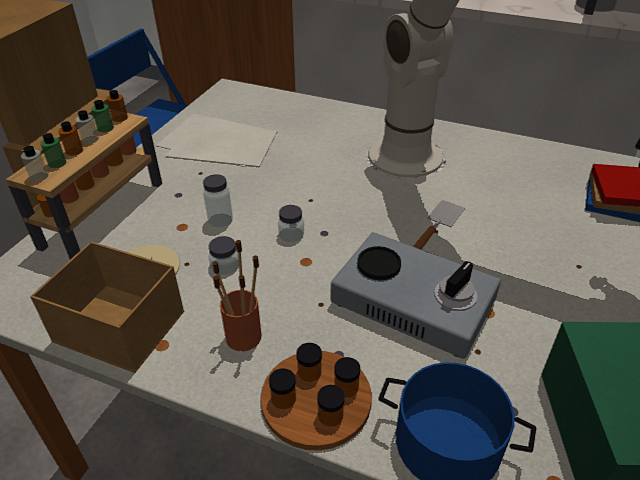

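View pics/top0.png

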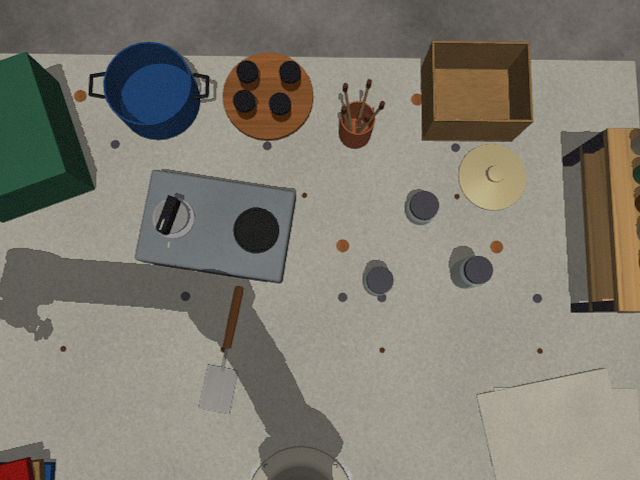

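The scene view shows the tall jar at about (217,200), the squat jars at (223,255) and (290,223), and the mixer with its tray at (379,263) and knob at (458,285). The top view shows the tall jar lid at (478,270), the tray at (257,230) and the knob bar from (177,197) to (160,232). Next I'll work out the metric positions.

```bash
cat > h.py <<'E'
import numpy as np,cv2
def f_of(p): return 240/np.tan(np.radians(p["fovy"])/2)
def proj(p,X):
    c=np.atleast_2d(X)@np.array(p["R"]).T+np.array(p["t"]); f=f_of(p)
    return np.c_[p["cx"]+f*c[:,0]/c[:,2],p["cy"]+f*c[:,1]/c[:,2]]
def ray(p,uv):
    R=np.array(p["R"]); d=R.T@np.array([(uv[0]-p["cx"])/f_of(p),(uv[1]-p["cy"])/f_of(p),1.])
    return -R.T@np.array(p["t"]),d/np.linalg.norm(d)
def atz(p,uv,z):
    o,d=ray(p,uv); return (o+d*(z-o[2])/d[2])
def tri(ps,uvs):
    A=np.zeros((3,3));b=np.zeros(3);rs=[ray(p,u) for p,u in zip(ps,uvs)]
    for o,d in rs:
        M=np.eye(3)-np.outer(d,d);A+=M;b+=M@o
    X=np.linalg.solve(A,b)
    return X,[np.linalg.norm((np.eye(3)-np.outer(d,d))@(X-o)) for o,d in rs]
def sil(p,P):
    m=np.zeros((480,640),np.uint8);cv2.fillConvexPoly(m,cv2.convexHull(proj(p,P).astype(np.float32)).astype(np.int32),1);return m>0
E
cat > m.py <<'E'
import pickle
from h import *
from scipy.optimize import minimize
d=pickle.load(open("d0.pkl","rb"));S,T=d["scene"],d["top"]
th=np.linspace(0,2*np.pi,40,endpoint=False)
def cyl(x,y,r,h,z0=0):return np.array([[x+r*np.cos(a),y+r*np.sin(a),z0+z] for a in th for z in(0,h)])
def iou(a,b):return (a&b).sum()/(a|b).sum()
def fit(fn,x0,ms,steps):
    fun=lambda q:-sum(iou(sil(p,fn(q)),m) for p,m in ms)
    sim=np.array([x0]+[np.array(x0)+np.eye(len(x0))[i]*steps[i] for i in range(len(x0))])
    r=minimize(fun,x0,method="Nelder-Mead",options=dict(initial_simplex=sim,maxiter=400,xatol=1e-4,fatol=1e-5));return r.x.round(4),-r.fun/len(ms)
# jars
def jar(i,j,name):
    ms=[(S,d["scene",name][i]["mask"]),(T,d["top",name][j]["mask"])]
    ct=np.mean(np.argwhere(ms[1][1]),0)[::-1];x0=atz(T,ct,.06)
    print(name,fit(lambda q:cyl(q[0],q[1],.031,q[2]),[x0[0],x0[1],.09],ms,[.01,.01,.02]))
jar(0,0,"tall_jar");jar(0,0,"squat_jar_a");jar(1,1,"squat_jar_a")
def box(q):
    c,s=np.cos(q[2]),np.sin(q[2]);return np.array([[q[0]+c*a-s*b,q[1]+s*a+c*b,z] for a in(-.095,.095) for b in(-.15,.15) for z in(0,q[3])])
ms=[(S,d["scene","mixer"][0]["mask"]),(T,d["top","mixer"][0]["mask"])]
c=atz(T,(215,227),.07)
q,v=fit(box,[c[0],c[1],-.13,.07],ms,[.01,.01,.05,.01]);print("mixer",q,v)
C,s=np.cos(q[2]),np.sin(q[2])
for n,b in(("tray",-.085),("knob",.085)):print(n,q[0]-s*b,q[1]+C*b)
# dark ellipses for tray & lid
def dark(p,box,t=60):
    l,tp,r,b=box;g=p["frame"].max(2)[tp:b,l:r]<t
    n,lab,st,ce=cv2.connectedComponentsWithStats(g.astype(np.uint8));k=1+st[1:,4].argmax()
    m=(lab==k).astype(np.uint8);cn=max(cv2.findContours(m,0,1)[0],key=len);e=cv2.fitEllipse(cn)
    return (e[0][0]+l,e[0][1]+tp),e[1],st[k,4]
a=dark(S,(345,240,410,285));b=dark(T,(225,200,290,258));print("tray ell",a,b,tri([S,T],[a[0],b[0]]))
a=dark(S,(198,168,236,197),75);b=dark(T,(460,250,500,290),75);print("lid ell",a,b,tri([S,T],[a[0],b[0]]))
km=d["top","knob_grip"][0]["mask"]
im=np.hstack([cv2.resize(T["frame"][160:290,125:225],None,fx=4,fy=4,interpolation=cv2.INTER_CUBIC),cv2.resize(S["frame"][240:370,400:500],None,fx=4,fy=4,interpolation=cv2.INTER_CUBIC)])
cv2.imwrite("pics/k0.png",im[:,:,::-1])
E
python3 m.py
```

```text
tall_jar (array([ 0.4575, -0.3441,  0.107 ]), np.float64(0.9048578193195691))
squat_jar_a (array([ 0.5969, -0.2507,  0.0507]), np.float64(0.8872774295659553))
squat_jar_a (array([ 0.4407, -0.1578,  0.0587]), np.float64(0.8654605289390649))
mixer [ 0.5493  0.1773 -0.1521  0.0617] 0.9680685264489843
tray 0.5364212912404884 0.09328131838282822
knob 0.5621787087595116 0.2613186816171718
tray ell ((378.7342834472656, 263.18203926086426), (33.77660369873047, 43.928348541259766), np.int32(1221)) ((255.9853229522705, 229.9046573638916), (44.193172454833984, 44.541015625), np.int32(1608)) (array([0.53943649, 0.09348817, 0.07518841]), [np.float64(0.0003893195603691067), np.float64(0.00038931956036903286)])
lid ell ((214.59873008728027, 183.192889213562), (17.454479217529297, 22.80811309814453), np.int32(341)) ((477.44195556640625, 269.5291862487793), (26.740215301513672, 27.767562866210938), np.int32(542)) (array([ 0.45930698, -0.34312734,  0.1111383 ]), [np.float64(0.000795376208190713), np.float64(0.0007953762081905809)])
```

View pics/k0.png

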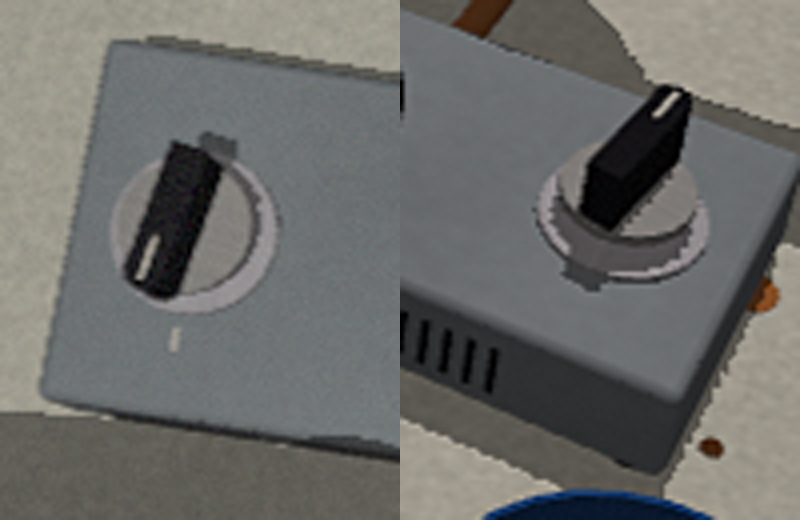

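```bash
cat > k.py <<'E'
import io,contextlib
with contextlib.redirect_stdout(io.StringIO()): exec(open("m.py").read())
def bar(q):
    x,y,a=q; n=np.array([np.cos(a),np.sin(a)]);s=np.array([-n[1],n[0]])
    pts=[-.034*n+.01*s,-.034*n-.01*s]+[.03*n+.01*(np.cos(t)*n+np.sin(t)*s) for t in np.linspace(-np.pi/2,np.pi/2,9)]
    return np.array([[x+p[0],y+p[1],z] for p in pts for z in(.094,.131)])
ms=[]
for p,(l,t,r,b) in((S,(435,255,485,305)),(T,(145,190,200,245))):
    g=np.zeros((480,640),np.uint8);g[t:b,l:r]=p["frame"].max(2)[t:b,l:r]<50
    n,lab,st,_=cv2.connectedComponentsWithStats(g);m=lab==1+st[1:,4].argmax();ms.append((p,m))
for sub in(ms,ms[:1],ms[1:]):
    k,v=fit(bar,[.562,.261,np.pi-.3],sub,[.006,.006,.1]);print("bar",k,v,"theta(yaw -.15)",-.15+np.pi-k[2])
print("tray z.078 top/scene",atz(T,(256,229.9),.078),atz(S,(378.7,263.2),.078))
print("lid z.115",atz(T,(477.4,269.5),.115),atz(S,(214.6,183.2),.115))
E
python3 k.py
cat >> h.py <<'E'
from scipy.spatial.transform import Rotation as Ro
def down(phi):
    z=np.array([np.cos(phi),np.sin(phi),0]);x=np.array([0,0,-1.]);return Ro.from_matrix(np.c_[x,np.cross(z,x),z]).as_rotvec()
E
python3 - <<'E'
from plant import env
from h import *
for n,p in(("jar",(.459,-.343,.085)),("jarhi",(.459,-.343,.26)),("tray",(.538,.093,.165)),("knob",(.562,.261,.11))):
    for deg in range(-180,180,30):
        q=env.solve_ik(p,down(np.radians(deg))); print(n,deg,None if q is None else np.round(q,2))
E
```

```text
bar [0.5647 0.2618 2.867 ] 0.7975371498548994 theta(yaw -.15) 0.12459265358979321
bar [0.5649 0.2628 2.8745] 0.86 theta(yaw -.15) 0.11709265358979337
bar [0.5622 0.2608 2.8462] 0.7793880837359098 theta(yaw -.15) 0.14539265358979314
tray z.078 top/scene [0.53889427 0.09353727 0.078     ] [0.54259849 0.09386446 0.078     ]
lid z.115 [ 0.45869048 -0.34121238  0.115     ] [ 0.46399309 -0.34072362  0.115     ]
jar -180 [-0.19  0.89  1.13  1.9  -0.96  1.02 -1.76]
jar -150 [-0.07  0.74  0.9   1.9  -0.75  0.89 -1.4 ]
jar -120 [ 0.08  0.64  0.68  1.89 -0.55  0.8  -1.04]
jar -90 [-0.07  0.74  0.91  1.9  -0.76  0.89 -0.34]
jar -60 [-0.04  0.71  0.86  1.9  -0.71  0.87  0.14]
jar -30 [ 0.    0.68  0.79  1.9  -0.65  0.84  0.62]
jar 0 [ 0.18  0.6   0.55  1.89 -0.43  0.77  0.96]
jar 30 [ 0.34  0.56  0.33  1.88 -0.26  0.74  1.34]
jar 60 [ 0.38  0.55  0.28  1.88 -0.21  0.74  1.82]
jar 90 [ 0.35  0.55  0.31  1.88 -0.24  0.74  2.37]
jar 120 [ 1.37  0.85 -1.09  1.85  0.89  1.03  2.  ]
jar 150 [-0.27  1.1   1.35  1.9  -1.17  1.23 -2.15]
jarhi -180 [-0.31  0.7   1.36  1.77 -0.72  1.28 -1.91]
jarhi -150 [-0
[... 1144 characters left out ...]
  0.88  1.7 ]
tray 150 [ 0.18  0.43 -0.5   1.88  0.26  0.89  2.18]
knob -180 [ 0.02  0.68 -0.7   1.73  0.53  0.93  2.26]
knob -150 [-1.29  1.09  1.35  1.77 -1.13  1.28 -2.25]
knob -120 [-1.22  0.9   1.13  1.77 -0.92  1.1  -1.86]
knob -90 [-0.63  0.58  0.21  1.75 -0.15  0.83 -1.93]
knob -60 [-0.56  0.57  0.1   1.75 -0.08  0.83 -1.46]
knob -30 [-0.47  0.57 -0.01  1.74  0.    0.83 -1.01]
knob 0 [-0.39  0.57 -0.12  1.74  0.08  0.83 -0.55]
knob 30 [-0.32  0.58 -0.21  1.74  0.15  0.84 -0.08]
knob 60 [-0.25  0.59 -0.31  1.74  0.22  0.85  0.39]
knob 90 [-0.2   0.6  -0.38  1.73  0.28  0.86  0.87]
knob 120 [-0.13  0.62 -0.47  1.73  0.35  0.88  1.34]
knob 150 [-0.05  0.65 -0.59  1.73  0.44  0.9   1.8 ]
```

Run:
```python
from plant import env
from h import *
o=down(np.radians(-30))
env.gripper_to(1.0)
env.move_to((.459,-.343,.27),o)
print(env.observe()["t"],env.observe()["force"].round(1) if hasattr(env.observe()["force"],"round") else env.observe()["force"])
hit=env.line_to((.459,-.343,.085),max_speed=.12,until_force=8)
print("hit",hit,env.observe()["tcp_pos"],env.observe()["force"])
p=env.grab_frame("scene");t=env.grab_frame("top")
im=np.hstack([cv2.resize(p["frame"][130:260,150:290],None,fx=2.8,fy=2.8),cv2.resize(t["frame"][200:330,400:540],None,fx=2.8,fy=2.8)])
cv2.imwrite("pics/g1.png",im[:,:,::-1]);print(env.observe()["t"])
```

```text
4.15 [ 0.8  0.  -0. ]
hit False [ 0.45949576 -0.34336813  0.08572124] [ 1.18406974 -0.5680229   0.19093358]
5.9417
```

View pics/g1.png

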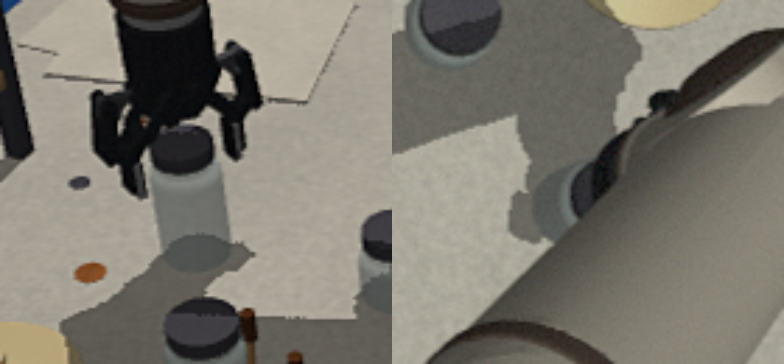

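The open jaws straddle the jar, with finger pads at about (135,180) and (232,140) and the lid between them at (183,150). I'll grip and lift.

Run:
```python
from plant import env
from h import *
def st(l):
    s=env.observe();print(l,round(s["t"],2),np.round(s["tcp_pos"],4),"F",np.round(s["force"],1),"M",np.round(s["ft_torque"],2),"w",round(s["gripper_width"],3))
env.gripper_to(0.0,grasp_force=45);st("grip")
env.line_to((.459,-.343,.25),max_speed=.12);env.hold(.2);st("lift")
env.move_to((.540,.0935,.25),down(np.radians(-20)));env.hold(.2);st("over tray")
for n in("scene","top"):
    p=env.grab_frame(n);r=env.masks_of("tall_jar",p);print(n,[(round(q["conf"],2),q["bbox"]) for q in r[:2]])
    print("tray px",proj(p,(.54,.0935,.078)).round(1),"jar base px",proj(p,(.54,.0935,.165+.078-.078)).round(1))
    if n=="scene":cv2.imwrite("pics/c1.png",cv2.resize(p["frame"][100:340,280:520],None,fx=2.5,fy=2.5)[:,:,::-1])
```

```text
grip 6.3 [ 0.4595 -0.3433  0.0859] F [0.7 0.  4.2] M [0.17 0.29 0.02] w 0.697
lift 8.03 [ 0.4587 -0.3429  0.2494] F [ 0.8  0.3 -3.4] M [-0.04  0.02 -0.04] w 0.703
over tray 9.86 [0.5402 0.0921 0.2501] F [ 0.2 -0.7 -3.7] M [0.   0.03 0.06] w 0.699
scene [(0.84, [365.4, 172.9, 401.6, 235.3])]
tray px [[378.9 262.4]] jar base px [[381.6 230.4]]
top [(0.69, [248.0, 205.5, 269.4, 238.3])]
tray px [[256.  229.4]] jar base px [[251.3 222.1]]
```

View pics/c1.png

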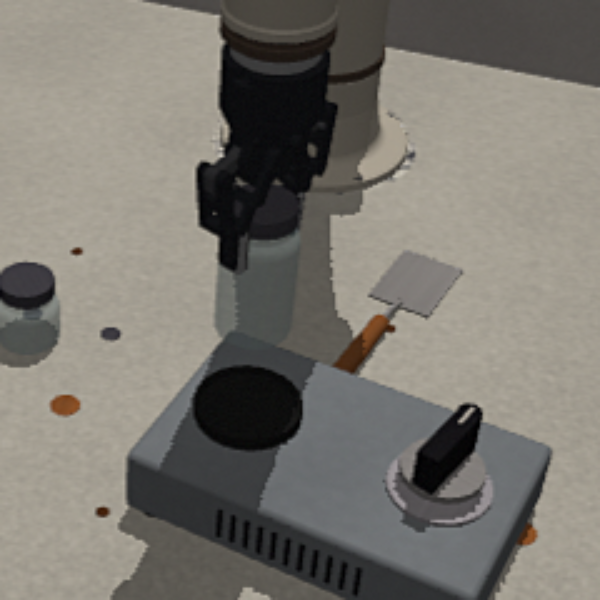

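Run:
```python
from plant import env
from h import *
from scipy.optimize import minimize
th=np.linspace(0,2*np.pi,60)
P={}
for n in("scene","top"):
    p=env.grab_frame(n);r=env.masks_of("tall_jar",p);P[n]=(p,r[0]["mask"],r[0]["bbox"])
def cyl(x,y,z,r=.031,h=.12):return np.array([[x+r*np.cos(a),y+r*np.sin(a),z+k] for a in th for k in(0,h)])
def bb(p,C):u=proj(p,C);return np.r_[u.min(0),u.max(0)].round(1)
for n,(p,m,b) in P.items():
    print(n,"pred z.165",bb(p,cyl(.54,.092,.165)),"obs",b)
    ys,xs=np.nonzero(m);print("mask rows",ys.min(),ys.max(),"cols lower",[ (xs[ys==y].min(),xs[ys==y].max()) for y in (215,220,225) if (ys==y).any()])
    for dx,dz in((-.01,0),(0,.01)):print("  dx,dz",dx,dz,bb(p,cyl(.54+dx,.092,.165+dz)))
# lid dark in init picture for bottom check
import pickle
d=pickle.load(open("d0.pkl","rb"));
for n,q in(("scene",d["scene","tall_jar"][0]),("top",d["top","tall_jar"][0])):print(n,"init obs",q["bbox"],"pred",bb(d[n],cyl(.459,-.343,0)))
for n,(x,y,h) in(("a",(.597,-.251,.07)),("b",(.441,-.158,.062))):print(n,bb(d["scene"],cyl(x,y,0,h=h)))
```

```text
scene pred z.165 [365.3 171.1 401.6 240.3] obs [366.9, 173.5, 402.5, 235.8]
mask rows 174 239 cols lower [(np.int64(367), np.int64(398)), (np.int64(366), np.int64(397)), (np.int64(366), np.int64(396))]
  dx,dz -0.01 0 [366.9 168.4 403.1 237.2]
  dx,dz 0 0.01 [365.5 166.7 402.1 236.4]
top pred z.165 [225.7 191.8 268.7 238.6] obs [243.7, 204.5, 272.2, 239.4]
mask rows 207 238 cols lower [(np.int64(256), np.int64(265)), (np.int64(251), np.int64(267)), (np.int64(246), np.int64(267))]
  dx,dz -0.01 0 [225.5 197.7 268.6 243.9]
  dx,dz 0 0.01 [224.7 190.5 268.3 237.8]
scene init obs [202.5, 172.8, 231.2, 223.1] pred [201.3 172.7 233.1 227.8]
top init obs [448.9, 254.4, 494.7, 289.5] pred [449.  253.2 495.  288.6]
a [207.5 232.1 238.9 273.8]
b [276.8 205.4 303.8 241.9]
```

Run:
```python
from plant import env
from h import *
def st(l):
    s=env.observe();print(l,round(s["t"],2),np.round(s["tcp_pos"],4),"F",np.round(s["force"],1),"M",np.round(s["ft_torque"],2),"w",round(s["gripper_width"],3))
x,y=.540,.0945
env.line_to((x,y,.172),max_speed=.1);st("low")
print(env.line_to((x,y,.157),max_speed=.02,until_force=5));st("touch")
p=env.grab_frame("scene");cv2.imwrite("pics/p1.png",cv2.resize(p["frame"][160:320,310:510],None,fx=4,fy=4)[:,:,::-1])
```

```text
low 11.19 [0.5406 0.0945 0.1726] F [ 0.1  0.3 -3.1] M [-0.03  0.01 -0.07] w 0.701
True
touch 11.69 [0.5403 0.0946 0.1639] F [ 0.1 -0.   5.5] M [-0.    0.33  0.  ] w 0.703
```

View pics/p1.png

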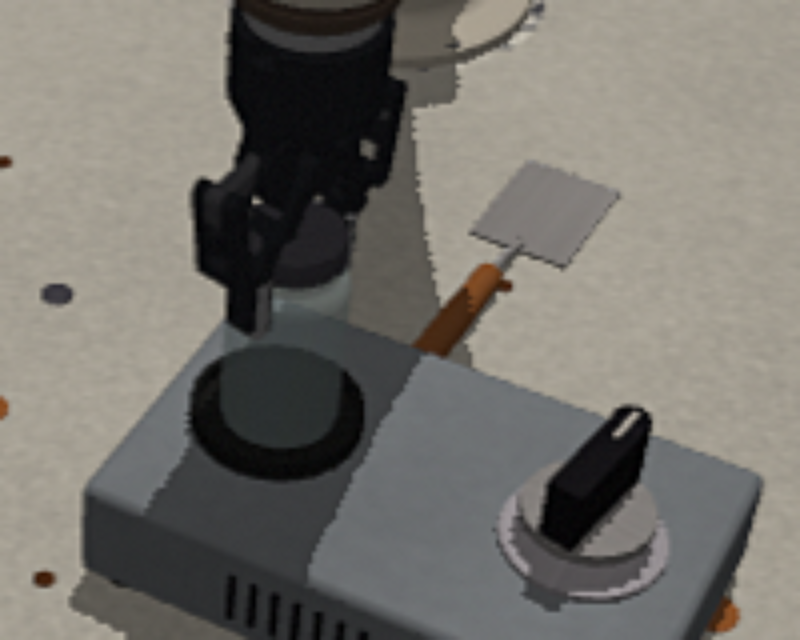

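The jar is resting on the tray floor: its base is at (280,447) in the crop, inside the tray ellipse (190–363, 345–478), and contact came at the expected height. I'll release it and check.

Run:
```python
from plant import env
from h import *
def st(l):
    s=env.observe();print(l,round(s["t"],2),np.round(s["tcp_pos"],4),"F",np.round(s["force"],1),"M",np.round(s["ft_torque"],2),"w",round(s["gripper_width"],3))
env.gripper_to(1.0);st("open")
env.line_to((.5403,.0946,.32),max_speed=.15);st("up")
env.move_to((.5635,.2615,.25),down(2.86-np.pi/2));env.hold(.1);st("knob")
out=[]
for n,(l,t,w) in(("scene",(330,140,180)),("top",(130,150,180))):
    p=env.grab_frame(n);r=env.masks_of("tall_jar",p);print(n,[(round(q["conf"],2),q["bbox"]) for q in r[:2]])
    th=np.linspace(0,2*np.pi,60)
    C=np.array([[.54+.031*np.cos(a),.0935+.031*np.sin(a),.078+k] for a in th for k in(0,.12)]);u=proj(p,C);print("pred",np.r_[u.min(0),u.max(0)].round(1))
    out.append(cv2.resize(p["frame"][t:t+w,l:l+w],(400,400)))
cv2.imwrite("pics/r1.png",np.hstack(out)[:,:,::-1])
```

```text
open 12.12 [0.5389 0.0944 0.1625] F [-0.3  0.2 -0.6] M [-0.03 -0.06 -0.01] w 1.0
up 13.32 [0.5397 0.0946 0.319 ] F [ 0.3 -0.1  0.3] M [ 0.01 -0.01  0.03] w 0.998
knob 14.63 [0.5639 0.2605 0.2503] F [-1.1  0.9  0.4] M [-0.02  0.05 -0.02] w 0.997
scene [(0.67, [366.4, 209.8, 397.9, 270.7]), (0.65, [329.5, 242.5, 498.9, 358.4])]
pred [364.1 207.7 398.5 272.6]
top [(0.75, [133.7, 169.0, 294.4, 278.8]), (0.66, [232.6, 205.8, 268.7, 244.2])]
pred [232.2 202.3 271.4 244.6]
```

View pics/r1.png

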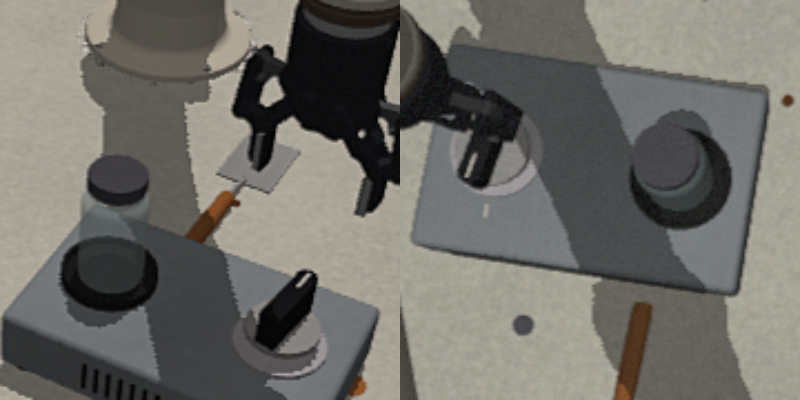

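The jar stands upright and let go, with the lid at (118,180) and its base inside the tray in both views. The open jaws are above the knob. Next I'll grip the bar and press.

```bash
cat >> h.py <<'E'
def st(env,l):
    s=env.observe();R=Ro.from_rotvec(s["tool_rot"]).as_matrix();print(l,"t",round(s["t"],2),np.round(s["tcp_pos"],4),"phi",round(np.arctan2(R[1,2],R[0,2]),3),"F",np.round(s["force"],1),"M",np.round(s["ft_torque"],2),"w",round(s["gripper_width"],3),flush=True);return s
KX,KY,KZ,P0=.5635,.2615,.114,2.86-np.pi/2
E
python3 - <<'E'
from plant import env
from h import *
env.gripper_to(.6)
print(env.line_to((KX,KY,KZ),max_speed=.12,frame=down(P0),until_force=8));st(env,"at bar")
env.gripper_to(0.,grasp_force=70);env.hold(.1);st(env,"grip")
env.line_to((KX,KY,KZ-.0085),max_speed=.03);env.hold(.1);st(env,"press")
env.line_to((KX,KY,KZ-.0085),frame=down(P0-.15));st(env,"turn.15")
E
```

```text
False
at bar t 16.55 [0.5642 0.2618 0.1149] phi 1.289 F [0.7 0.4 0.4] M [-0.04  0.01 -0.01] w 0.603
grip t 17.03 [0.5639 0.2614 0.1149] phi 1.289 F [-1.7 -1.1  6.5] M [-0.27  0.38  0.05] w 0.222
press t 17.57 [0.5639 0.2614 0.107 ] phi 1.289 F [-2.6 -1.9  9.2] M [-0.47  0.7  -0.01] w 0.22
turn.15 t 17.87 [0.564  0.2615 0.107 ] phi 1.139 F [-2.9 -0.9  8.9] M [-0.46  0.66 -0.01] w 0.222
```

Run:
```python
from plant import env
from h import *
for dz in(.010,.0115,.013,.0145):
    env.line_to((KX,KY,KZ-dz),max_speed=.03,frame=down(P0-.15));env.hold(.05);s=st(env,dz)
    if s["force"][2]>16:break
p=env.grab_frame("scene");cv2.imwrite("pics/k2.png",cv2.resize(p["frame"][220:340,400:520],(600,600),interpolation=cv2.INTER_CUBIC)[:,:,::-1])
```

```text
0.01 t 18.17 [0.564  0.2615 0.1056] phi 1.139 F [-2.8 -1.6 10.1] M [-0.44  0.76 -0.07] w 0.222
0.0115 t 18.47 [0.564  0.2615 0.1048] phi 1.139 F [-4.9 -1.9 15.3] M [-0.61  1.07 -0.02] w 0.223
0.013 t 18.77 [0.5641 0.2615 0.1047] phi 1.139 F [-8.5 -3.5 25.1] M [-1.    1.91 -0.04] w 0.222
```

View pics/k2.png

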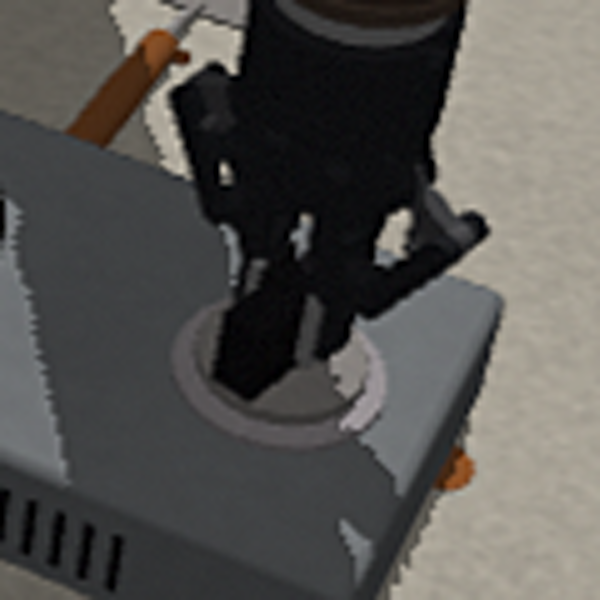

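The knob is gripped and fully depressed, with the skirt sunk into the ring at (280,375). The hard stop came 10 mm below the start, so the grip isn't slipping. Now I'll turn it and search for the notch.

Run:
```python
from plant import env
from h import *
zd=KZ-.0095
env.line_to((KX,KY,zd),max_speed=.03,frame=down(P0-.15))
D=.15
for D in(.45,.75,1.05,1.35,1.62):
    env.line_to((KX,KY,zd),frame=down(P0-D));s=st(env,f"D{D}")
    if abs(s["ft_torque"][2])>2: print("stiff");break
else:
  while D<2.9:
    up=env.line_to((KX,KY,zd+.0062),max_speed=.03,until_force=14);s=st(env,f"test D{D:.2f} hit {up}")
    if not up: print("NOTCH");break
    env.line_to((KX,KY,zd),max_speed=.04)
    D+=.13;env.line_to((KX,KY,zd),frame=down(P0-D))
    if env.observe()["t"]>52:print("time");break
```

```text
D0.45 t 19.53 [0.5642 0.2618 0.1062] phi 0.839 F [-3.  -1.3 10.1] M [-0.35  0.59 -0.05] w 0.226
D0.75 t 19.98 [0.5644 0.262  0.1063] phi 0.539 F [-2.5 -0.2  9.6] M [-0.25  0.51 -0.03] w 0.222
D1.05 t 20.43 [0.5647 0.2621 0.1063] phi 0.239 F [-1.4 -0.6  9.9] M [-0.25  0.37 -0.  ] w 0.222
D1.35 t 20.88 [0.565  0.2621 0.1064] phi -0.061 F [-1.2 -1.   9.8] M [-0.25  0.26 -0.07] w 0.222
D1.62 t 21.3 [0.5653 0.262  0.1065] phi -0.331 F [-1.9 -0.5  9.8] M [-0.21  0.15  0.03] w 0.225
test D1.62 hit True t 21.52 [0.5653 0.2621 0.1091] phi -0.331 F [1.2 0.1 1.5] M [-0.03 -0.19  0.01] w 0.222
test D1.75 hit True t 22.28 [0.5654 0.262  0.1091] phi -0.461 F [ 1.5  0.3 -0.8] M [-0.07 -0.36 -0.02] w 0.224
test D1.88 hit True t 23.07 [0.5655 0.2619 0.1096] phi -0.591 F [ 1.8 -0.1  0.5] M [-0.06 -0.22 -0.07] w 0.22
test D2.01 hit False t 23.99 [0.5656 0.2617 0.1123] phi -0.721 F [ 2.4 -0.4  7.7] M [-0.1  -0.46 -0.04] w 0.221
NOTCH
```

Notch found at about 2.1 rad: the knob rises freely with the spring still pushing. I'll let it up, release and retreat.

Run:
```python
from plant import env
from h import *
env.line_to((KX,KY,.1133),max_speed=.02,until_force=14);st(env,"rise")
env.gripper_to(.6);st(env,"open")
env.line_to((KX,KY,.25),max_speed=.12);st(env,"up")
env.move_to((.42,.45,.33),down(-.3));env.hold(.3);st(env,"away")
out=[]
for n,(l,t,w) in(("scene",(330,190,180)),("top",(130,140,180))):
    p=env.grab_frame(n);out.append(cv2.resize(p["frame"][t:t+w,l:l+w],(400,400),interpolation=cv2.INTER_CUBIC))
    for th in("tall_jar","squat_jar_a"):print(n,th,[(round(q["conf"],2),q["bbox"]) for q in env.masks_of(th,p)[:3]])
cv2.imwrite("pics/e1.png",np.hstack(out)[:,:,::-1])
```

```text
rise t 24.27 [0.5656 0.2617 0.1147] phi -0.721 F [2.8 0.4 5.8] M [-0.01 -0.58  0.01] w 0.221
open t 24.68 [0.5629 0.2614 0.1128] phi -0.721 F [-0.4  0.1 -0.6] M [ 0.    0.03 -0.01] w 0.6
up t 25.98 [0.5629 0.2614 0.2491] phi -0.721 F [ 0.   0.5 -0.4] M [-0.01 -0.05  0.02] w 0.599
away t 27.26 [0.421  0.4488 0.3297] phi -0.303 F [-0.5 -0.1  0.2] M [-0.05  0.04  0.02] w 0.598
scene tall_jar [(0.94, [365.5, 208.8, 395.2, 269.8])]
scene squat_jar_a [(0.84, [279.5, 203.7, 305.7, 240.5]), (0.76, [208.2, 235.9, 237.8, 274.2])]
top tall_jar [(0.87, [236.0, 203.6, 273.1, 243.4])]
top squat_jar_a [(0.76, [360.4, 264.9, 393.3, 295.2]), (0.7, [406.6, 191.1, 438.2, 226.1])]
```

View pics/e1.png

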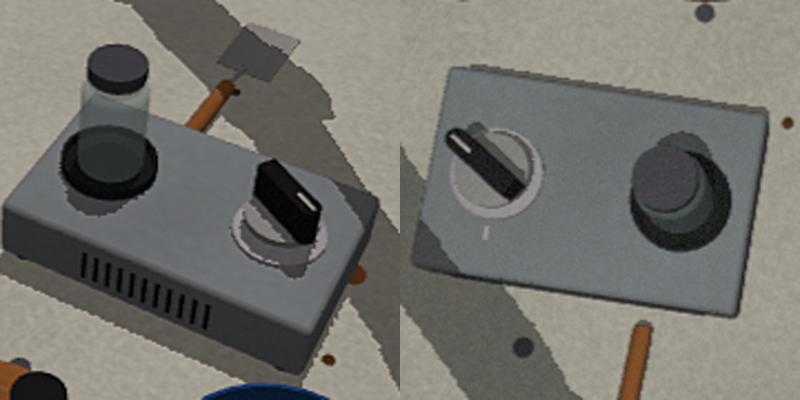

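The knob is fully up with its nose at (460,140) in the top crop, about 2.1 rad round. The jar is upright in the tray, the squat jars haven't moved, and the arm is clear. I'm handing in.

```bash
python3 -c "
from plant import env
env.job_done();print(env.observe()['t'])"
```

```text
the job is handed in; nothing more can be done
the job is handed in; nothing more can be done
```

I stood the tall jar in the tray and let go, then turned the knob to the run notch and released it. I handed the job in just after 27 s of the 72 s allowed; the hand-in reports no verdict.

- **Jar:** contact came at exactly the height expected for the tray floor. Both views afterwards show it upright and within a few mm of the tray's centre. The network's outline of the jar base sat a few pixels too high in the scene view, but it was off the same way before I moved the jar, so I put it down to the glass being hard to see.
- **Knob:** I gripped it, pressed it to the hard stop 10 mm down, then turned it clockwise. I tested by easing it up. It was blocked at about 1.75, 1.87 and 2.0 rad, then rose freely at about 2.1 rad with the spring still pushing. I followed it up to its starting height before letting go, and the last picture shows it raised with its nose turned well past a quarter turn.
- **Force reading:** while pressing, the vertical force read 1–2 N below the stated spring values. I relied on the measured travel to the hard stop instead.
- **Squat jars:** both are where they started, to within a few pixels of detection noise.
- **Arm:** it is clear of everything.

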